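Reset the curing lamp and draw its telescoping arm out to the scale rider

ROBOT

A 6-joint arm with a two-finger parallel gripper is mounted at the origin on the work surface. World frame = base frame: x ahead of the robot, y to its left, z up, the work surface at z = 0. Lengths are in m, angles in rad, forces in N, time in s.
With the tool pointing down it reaches from about 0.3 to 1 m from the base axis. Payload 5.1 kg.
Tool frame: the origin (TCP) lies at the very end of the fingers, on their centre line; the grasp point (between the pads) lies 19 mm behind it; z points along the fingers, y is the line along which they close (so a half turn about z gives the same grasp; the last joint's range is limited). The gripper opens to 95 mm and grips with 3 to 60 N. Pads are 20 mm wide; open, the fingers measure 119 mm over their backs; the gripper's body (75 mm by 180 mm) begins 59 mm behind the grasp point.
Start: joints at [-1.294, 0.124, 1.65, -0, 1.367, -0.083], TCP at [0.229, -0.608, 0.215] pointing down, gripper open.
Joint ranges: [-2.61, 2.61], [-1.02, 2.33], [0.03, 2.71], [-1.35, 4.49], [0.32, 2.68], [-2.91, 2.91]. Speed limits (rad/s): [2.57, 2.57, 3.14, 3.14, 3.14, 3.14].

INTERFACE

Orientations are given as a 3x3 rotation matrix whose columns are the frame's x, y, z axes.
In Python, from workcell import env gives the robot as it stands.
- The arm moves only by the tool step_arm, never from a script. Its argument "commands" is a list of rows, each an object of numbers: "claw": the closure, from 0 (fully open) to 1 (shut); "tx", "ty", "tz": the shift along the tool's x, y, z in mm; "twist": the turn about the tool's z in rad. In form: [{"claw": .., "tx": .., "ty": .., "tz": .., "twist": ..}, ...]. A call has exactly 10 rows; each row shifts and turns the commanded pose from where the row before left it, along the tool's axes as they then stand; what a row does not reach is not made up. A row lasts 1/12 s, in which the tool goes at most 41.7 mm and 7.16 degrees, less where a joint would pass 70% of its speed; a pose out of reach is approached as far as the arm can. A call with a gripper value outside its range is refused whole. The fingers move at their own pace and stop on an object; "newtons" is the grip in N (left out, the last holds). Time passes only in rows, so rows that do not move let the fingers close, or fill a call up. It gives the time, the measured TCP pose, the force, the opening and the grip force at its end, in the units of the state.
- env.read_state(): the state, without advancing time (a new reading comes with each control period).
- env.read_camera(name): name is "scene" or "top" or "wrist"; returns a dict with "frame" (420x560x3 uint8, blue, green, red), "fx", "fy", "cx", "cy" (pixels), "k1" (the pictures are not rectified: a ray, as slopes to the right and down, at radius r is drawn at 1 + k1 r^2 times it, then the intrinsics apply), "world_from_camera" (4x4, takes a point from camera to world coordinates). Camera axes: x right, y down, z forward; pixel columns grow to the right and rows downward; lengths in m; the calibration is good to about 2 mm. A picture is of the moment at which its call begins. There is no depth.
- env.hand_in(): hands the job in; it is judged then, once.
The state is a dict: "time_s": time; "joints": joint angles; "joint_velocities": joint speeds; "joint_efforts": joint torques, N m; "tcp_pos": TCP position; "ee_rot": TCP orientation; "wrist_force": force on the tool from outside, world axes, zero at the start; "torque": the same for the moment, N m; "opening": finger opening in m; "finger_force": force on a finger pad.
Only numpy, scipy, OpenCV 4.12 (cv2) and the standard library are available. Lean on these libraries where they do the work, as an engineer would, in place of code of your own. Each camera call takes 0.05 s, during which the arm holds its last target. There are 200 camera calls.

TASK

Restart the nail-curing lamp and bring it over the practice hand: press the mushroom stop button on the lamp's power box fully down until it latches, then twist it clockwise and let go of it so that it springs back up. Then squeeze in the two lock buttons on the lamp's telescoping arm, draw the arm out until its pointer stands level with the steel rider on the scale, and finish there, still and still holding the lock buttons squeezed. Leave the rider, the jars and the bottles where they are.

Things in the scene. Friction and masses are not known exactly. Their poses are not given: they have to be found in the camera images.
- stop_top (a point): Centre of the top of the grey mushroom stop button: a round head 40 mm across and 26 mm high (lightly domed, 96 mm above the table when up) on a 20 mm stem, standing upright on a white power box 100 x 100 x 50 mm. The head's underside is 20 mm above the box when up (12 mm when latched), around it the box top is free. z is up.
- stop_grip (a point): Centre of the head, 14 mm below its top, on the axis: the height at which to take it for turning, fingers to either side at any yaw.
- stop_press (a joint): Downward travel of the mushroom head, 0 (up) to 0.009 m (hard stop). A spring pushes it up (about 3 N, rising to about 6 N; allow 8 to 12 N in all to get it down). It snaps and latches when pressed past 0.0078 m and then stays at about 0.0073 m when let go.
- stop_knob (a joint): Turn of the mushroom head, clockwise seen from above, 0 to 0.9 rad. Turned past about 0.5 rad (aim for 0.75) while latched the latch lets go, and the head springs up as soon as the fingers release it there; turned back before it is released it latches again. A weak spring (under 0.1 N m) turns it back to 0 afterwards.
- grip (a point): Centre of the squeeze lock on the telescoping arm's slide: two black ribbed buttons back to back, 44 mm over their outer faces, each 38 mm along the arm and 34 mm high (from 17 mm below to 16 mm above this point; the grey spine between them ends 20 mm above it). x points across the arm, through both buttons; y points along the arm, the way it extends; z up. Squeeze along x from above, evenly from both sides. The white scale flange lies 34 mm below this point.
- lock_near (a joint): Inward travel of the lock button on the -x side (the robot's), 0 (out) to 0.008 m (fully in). Spring: 6 N rising to 11 N. Its pin locks the arm in notches 10 mm apart until it is in by 2 mm; counted as squeezed above 0.003 m.
- lock_far (a joint): The same for the button on the +x side.
- boom: The telescoping arm: slide with squeeze lock, rod and lamp; same axes as grip, origin 158 mm straight below that point. It extends along its +y, 0.15 m from fully in (where it starts, locked) to fully out. With both buttons in it slides with about 2 N and stays where it is moved; with them out it is locked. At its +y end it carries the white lamp hood (110 x 80 x 30 mm, 340 mm from the slide).
- pointer (a point): Tip of the thin dark pointer on the slide, in front of the scale, at the same y along the arm as grip, 34 mm to its +x side and 30 mm below. Axes as grip.
- rider_mark (a point): The mark of the small steel rider (18 x 8 x 5 mm) clipped on the scale (ticks every 10 mm, long ones every 50 mm): the point where the pointer's tip must come. Axes as grip. The rider's top is 29 mm below the height of grip.
- jar_a: low round jar 42 mm across, 34 mm high, on the robot's side between the power box and the stand, bystander, origin at the centre of its underside.
- jar_b: same kind of jar, beyond the stand, bystander, origin at the centre of its underside.
- cleanser: clear bottle 56 mm across, 130 mm high, beyond the power box, bystander, origin at the centre of its underside.
- polish: small polish bottle 30 mm across, 75 mm high, beyond the stand, bystander, origin at the centre of its underside.
Not all that is in view belongs to the job. What is shaped like the part that bears stop_top but blue or orange is not meant.

How it is judged:
By the outcome, as a careful person would: the job done as asked, in the order asked, and still so for the second after the job is handed in, while the arm keeps its last pose, push and grip.
It also fails if it takes over 51 s, if anything falls off the work surface, if the arm or the gripper's body presses on something with over 40 N, if the wrist force passes 120 N, or if a joint passes its speed limit or range.

## Working session

There is one attempt and no reset: what is moved stays moved. The work goes in short steps, Python scripts to look and compute and a tool call to move; the robot and the scene stay as the last step left them, time stands still between calls to the robot, and variables do not carry over. Pictures are saved under pics/ and viewed, at most 10 in all, crops included, and the job is handed in when it is done.

Besides the shell and the picture viewer there is one more tool, called after ">>>" as name([rows], argument=value, ...), one row to a line, values as JSON. step_arm: Moves the arm, as the interface text tells. Its arguments: {"type":"object","properties":{"commands":{"type":"array","items":{"type":"object","properties":{"claw":{"type":"number"},"tx":{"type":"number"},"ty":{"type":"number"},"tz":{"type":"number"},"twist":{"type":"number"}}}},"newtons":{"type":"number"}},"required":["commands"]}

```bash
mkdir -p pics; cat > h.py <<'E'
import numpy as np, cv2
from workcell import env
def cam(n):
    c=env.read_camera(n); return c
def ray(c,u,v):
    x=(u-c['cx'])/c['fx']; y=(v-c['cy'])/c['fy']; a,b=x,y
    for _ in range(20):
        s=1+c['k1']*(a*a+b*b); a,b=x/s,y/s
    T=np.array(c['world_from_camera']); return T[:3,3],T[:3,:3]@np.array([a,b,1.])
def onz(c,u,v,z):
    o,d=ray(c,u,v); return o+d*(z-o[2])/d[2]
def proj(c,p):
    T=np.linalg.inv(np.array(c['world_from_camera'])); q=T[:3,:3]@np.array(p)+T[:3,3]
    a,b=q[:2]/q[2]; s=1+c['k1']*(a*a+b*b); return c['fx']*a*s+c['cx'],c['fy']*b*s+c['cy']
E
python3 - <<'E'
from h import *
import pickle
for n in ['scene','top']:
    c=cam(n); cv2.imwrite(f'pics/{n}0.png',c['frame']); pickle.dump(c,open(n+'0.pkl','wb'))
    print(n,c['fx'],c['k1'],np.round(c['world_from_camera'],3).tolist())
s=env.read_state(); print(s['tcp_pos'],np.round(s['ee_rot'],3),s['opening'])
E
```

```text
scene 456.99327265420845 -0.08904168790108362 [[-0.376, 0.676, -0.633, 1.085], [0.927, 0.274, -0.258, 0.051], [-0.001, -0.684, -0.73, 0.77], [0.0, 0.0, 0.0, 1.0]]
top 385.3952667198045 -0.021181156921025728 [[0.027, -0.997, 0.079, 0.441], [-0.999, -0.025, 0.023, -0.213], [-0.021, -0.079, -0.997, 0.919], [0.0, 0.0, 0.0, 1.0]]
[ 0.22865759 -0.60781889  0.2135106 ] [[ 0.936  0.352 -0.001]
 [ 0.352 -0.936  0.002]
 [ 0.    -0.002 -1.   ]] 0.09510248834860961
```

View pics/scene0.png

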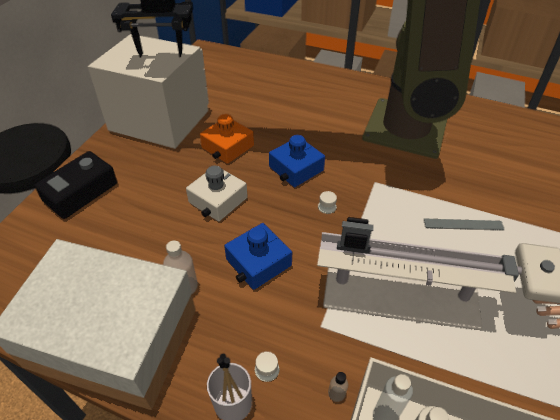

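View pics/top0.png

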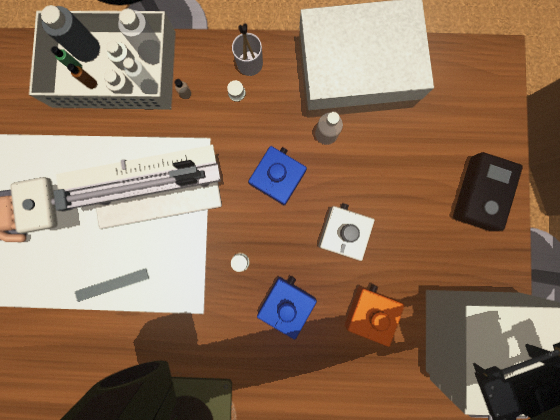

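The scene view shows the grey button on the white box at about (215,175) and the lock at (355,235). In the top view the button is at (349,233), the lock at (187,173) and the rider at (124,165). I'll zoom in on both.

```bash
python3 - <<'E'
from h import *
import pickle
t=pickle.load(open('top0.pkl','rb'));s=pickle.load(open('scene0.pkl','rb'))
a=cv2.resize(t['frame'][140:220,90:230],None,fx=5,fy=5,interpolation=cv2.INTER_CUBIC)[:, :700]
b=cv2.resize(s['frame'][205:295,310:450],None,fx=5,fy=5,interpolation=cv2.INTER_CUBIC)
cv2.imwrite('pics/a.png',cv2.resize(np.vstack([a]),None,fx=1,fy=1));cv2.imwrite('pics/b.png',b)
# knob: grey dark blob within the white box
for n,c,(u0,v0) in [('top',t,(349,233)),('scene',s,(215,177))]:
    r=22;f=c['frame'][v0-r:v0+r,u0-r:u0+r]; g=cv2.cvtColor(f,cv2.COLOR_BGR2HSV)
    m=((g[...,2]<150)&(g[...,1]<70)).astype(np.uint8)
    k,l,st,ce=cv2.connectedComponentsWithStats(m)
    for i in range(1,k):
        if st[i,4]>40: print(n,st[i],ce[i]+[u0-r,v0-r])
    cv2.imwrite(f'pics/k_{n}.png',cv2.resize(f,None,fx=8,fy=8,interpolation=cv2.INTER_NEAREST))
cv2.imwrite('pics/k.png',np.hstack([cv2.imread('pics/k_top.png'),cv2.imread('pics/k_scene.png')]))
E
```

```text
top [ 10  13  23  18 246] [348.03658537 231.79674797]
scene [ 12  11  26  26 438] [215.64155251 178.30821918]
```

View pics/a.png

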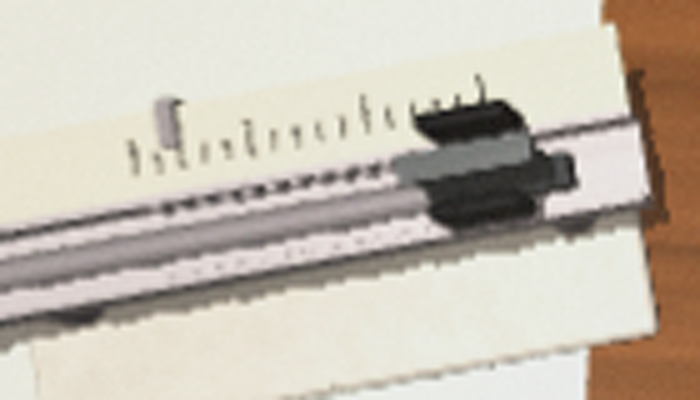

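View pics/b.png

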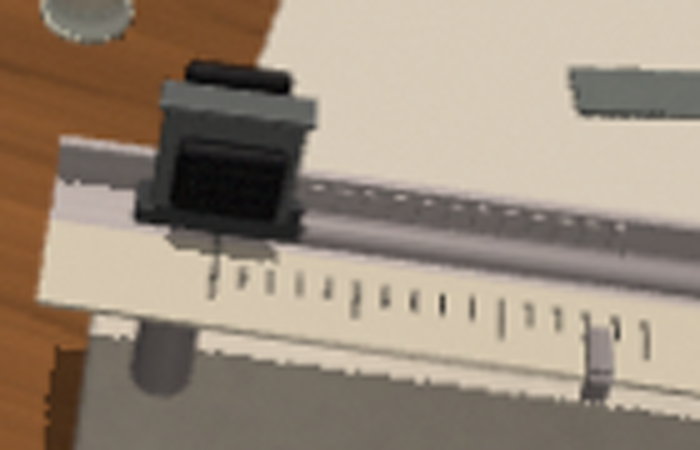

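View pics/k.png

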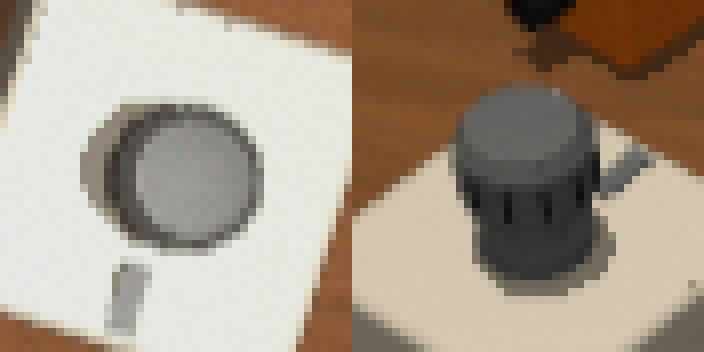

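Crop readings:
- **Rider:** scene crop (598,350), top crop (168,120).
- **Scale:** long ticks at scene-crop x = 213, 355, 502 and 645. The pointer stands at the first of these.
- **Spine top:** scene-crop corners (163,82), (317,98), (312,130), (163,108).

Next I triangulate these.

```bash
python3 - <<'E'
from h import *
import pickle
t=pickle.load(open('top0.pkl','rb'));s=pickle.load(open('scene0.pkl','rb'))
P=lambda u,v:(310+(u-2)/5,205+(v-2)/5)
Q=lambda u,v:(90+(u-2)/5,140+(v-2)/5)
def tri(a,b):
    o1,d1=ray(s,*a);o2,d2=ray(t,*b);k=np.linalg.lstsq(np.c_[d1,-d2],o2-o1,rcond=None)[0]
    p,q=o1+k[0]*d1,o2+k[1]*d2; return np.round((p+q)/2,4),np.linalg.norm(p-q).round(4)
print('knob top z.09',onz(t,349.9,233,.09),onz(s,214.2,171.3,.09),tri((214.2,171.3),(349.9,233)))
print('rider',tri(P(598,348),Q(169,122)))
print('spine',tri(P(238,104),Q(464,158)))
print('tick150',tri(P(645,355),Q(131,172)),'tick50',tri(P(355,315),Q(363,130)),'tick0',tri(P(212,297),Q(482,103)),'tick100', tri(P(502,335),Q(246,157)))
for k,z in [((213,235),.128),((213,265),.124),((213,297),.124),((355,283),.124),((355,317),.124),((502,300),.124),((502,338),.124),((645,323),.124),((645,358),.124),((598,326),.129),((598,371),.129)]:
    print(k,onz(s,*P(*k),z).round(4))
print('sp', [onz(s,*P(*k),.178).round(4)[:2].tolist() for k in [(163,82),(317,98),(312,130),(163,108)]])
print('spT',[onz(t,*Q(*k),.178).round(4)[:2].tolist() for k in [(392,156),(528,133),(531,160),(405,183)]])
print('rod edges', [onz(t,*Q(*k),.124).round(4)[:2].tolist() for k in [(0,323),(650,204),(0,233),(635,122)]])
E
```

```text
knob top z.09 [ 0.4490131  -0.35627039  0.09      ] [ 0.44673068 -0.35760281  0.09      ] (array([ 0.449 , -0.356 ,  0.0925]), np.float64(0.0003))
rider (array([0.5795, 0.124 , 0.1322]), np.float64(0.0008))
spine (array([ 0.5598, -0.0139,  0.1784]), np.float64(0.0002))
tick150 (array([0.5612, 0.1443, 0.1147]), np.float64(0.0039)) tick50 (array([0.5816, 0.0453, 0.1143]), np.float64(0.0041)) tick0 (array([ 0.594 , -0.0045,  0.1151]), np.float64(0.0023)) tick100 (array([0.5692, 0.0958, 0.1122]), np.float64(0.0042))
(213, 235) [ 0.5779 -0.0115  0.128 ]
(213, 265) [ 0.5876 -0.0083  0.124 ]
(213, 297) [ 0.601  -0.0045  0.124 ]
(355, 283) [0.5767 0.0403 0.124 ]
(355, 317) [0.591  0.0437 0.124 ]
(502, 300) [0.5648 0.0902 0.124 ]
(502, 338) [0.5808 0.0933 0.124 ]
(645, 323) [0.5561 0.1391 0.124 ]
(645, 358) [0.5709 0.1413 0.124 ]
(598, 326) [0.5675 0.1232 0.129 ]
(598, 371) [0.5862 0.1264 0.129 ]
sp [[0.5595, -0.0409], [0.5467, 0.0106], [0.5614, 0.0125], [0.5709, -0.0375]]
spT [[0.56, 0.0147], [0.5703, -0.0385], [0.5596, -0.0401], [0.5494, 0.0091]]
rod edges [[0.4941, 0.1942], [0.5509, -0.0783], [0.5321, 0.1968], [0.5853, -0.0706]]
```

Checks on the measurements:
- **Knob:** (0.4485, -0.356). Triangulated height 92 mm, close to the given 96 mm.
- **Grip:** (0.560, -0.0135, 0.158). Spine top comes out at 178 mm, as expected.
- **Arm axis:** rotated 11.75°. The ticks measure 149.7 mm out of 150.
- **Rider:** about 132 mm out.

I move above the knob with the gripper closed.

>>> step_arm([
  {"claw":1,"tx":29.4,"ty":-15.8},
  {"claw":1,"tx":29.4,"ty":-15.8},
  {"claw":1,"tx":29.4,"ty":-15.8},
  {"claw":1,"tx":29.4,"ty":-15.8},
  {"claw":1,"tx":29.4,"ty":-15.8},
  {"claw":1,"tx":29.4,"ty":-15.8},
  {"claw":1,"tx":29.4,"ty":-15.8},
  {"claw":1,"tx":29.4,"ty":-15.8},
  {"claw":1,"tx":29.4,"ty":-15.8},
  {"claw":1,"tx":29.4,"ty":-15.8},
], newtons=20)

```text
invalid input
```

>>> step_arm([
  {"claw":1,"tx":29.4,"ty":-15.8,"tz":0,"twist":0},
  {"claw":1,"tx":29.4,"ty":-15.8,"tz":0,"twist":0},
  {"claw":1,"tx":29.4,"ty":-15.8,"tz":0,"twist":0},
  {"claw":1,"tx":29.4,"ty":-15.8,"tz":0,"twist":0},
  {"claw":1,"tx":29.4,"ty":-15.8,"tz":0,"twist":0},
  {"claw":1,"tx":29.4,"ty":-15.8,"tz":0,"twist":0},
  {"claw":1,"tx":29.4,"ty":-15.8,"tz":0,"twist":0},
  {"claw":1,"tx":29.4,"ty":-15.8,"tz":0,"twist":0},
  {"claw":1,"tx":29.4,"ty":-15.8,"tz":0,"twist":0},
  {"claw":1,"tx":29.4,"ty":-15.8,"tz":0,"twist":0},
], newtons=20)

```text
time_s: 0.93
tcp_pos: [0.449, -0.3554, 0.2142]
ee_rot: [[0.936, 0.352, -0.001], [0.352, -0.936, 0.0], [-0.0, -0.001, -1.0]]
wrist_force: [0.8, -0.6, 0.8]
opening: 0.0336
finger_force: 0.0
```

>>> step_arm([
  {"claw":1,"tx":0,"ty":0,"tz":16,"twist":0},
  {"claw":1,"tx":0,"ty":0,"tz":16,"twist":0},
  {"claw":1,"tx":0,"ty":0,"tz":16,"twist":0},
  {"claw":1,"tx":0,"ty":0,"tz":16,"twist":0},
  {"claw":1,"tx":0,"ty":0,"tz":16,"twist":0},
  {"claw":1,"tx":0,"ty":0,"tz":16,"twist":0},
  {"claw":1,"tx":0,"ty":0,"tz":14,"twist":0},
  {"claw":1,"tx":0,"ty":0,"tz":0,"twist":0},
  {"claw":1,"tx":0,"ty":0,"tz":0,"twist":0},
  {"claw":1,"tx":0,"ty":0,"tz":0,"twist":0},
])

```text
time_s: 1.77
tcp_pos: [0.4487, -0.3573, 0.1054]
ee_rot: [[0.936, 0.352, 0.001], [0.352, -0.936, -0.001], [0.0, 0.001, -1.0]]
wrist_force: [0.3, -0.1, 0.7]
opening: 0.0006
finger_force: 0.0
```

```bash
python3 - <<'E'
from h import *
import pickle
c=cam('scene'); 
f=np.vstack([cv2.resize(c['frame'][110:220,140:290],None,fx=4,fy=4,interpolation=cv2.INTER_CUBIC)])
cv2.imwrite('pics/c.png',f); s=env.read_state(); print(s['tcp_pos'],s['wrist_force'],s['opening'])
E
```

```text
[ 0.44898974 -0.35761227  0.10592478] [-0.24761499 -0.5813446   0.44159029] 0.0007221788215825143
```

View pics/c.png

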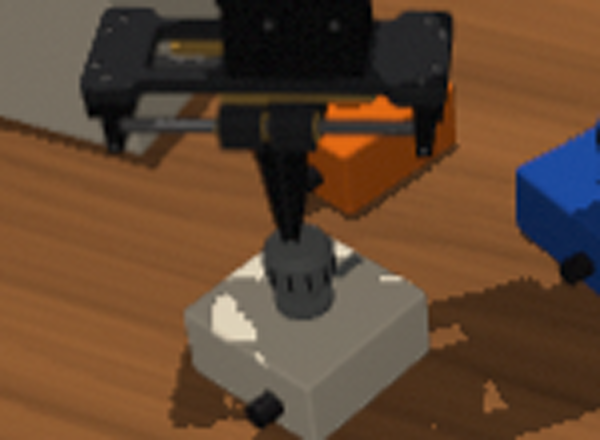

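The closed fingertip at crop (290,240) stands over the head at (300,245). I press now.

>>> step_arm([
  {"claw":1,"tx":0,"ty":0,"tz":4,"twist":0},
  {"claw":1,"tx":0,"ty":0,"tz":4,"twist":0},
  {"claw":1,"tx":0,"ty":0,"tz":2,"twist":0},
  {"claw":1,"tx":0,"ty":0,"tz":2,"twist":0},
  {"claw":1,"tx":0,"ty":0,"tz":2,"twist":0},
  {"claw":1,"tx":0,"ty":0,"tz":1,"twist":0},
  {"claw":1,"tx":0,"ty":0,"tz":1,"twist":0},
  {"claw":1,"tx":0,"ty":0,"tz":1,"twist":0},
  {"claw":1,"tx":0,"ty":0,"tz":0,"twist":0},
  {"claw":1,"tx":0,"ty":0,"tz":0,"twist":0},
])

```text
time_s: 2.65
tcp_pos: [0.4487, -0.3573, 0.0881]
ee_rot: [[0.936, 0.352, 0.001], [0.352, -0.936, -0.001], [0.001, 0.001, -1.0]]
wrist_force: [0.0, 0.4, 4.1]
opening: 0.0006
finger_force: 2.1
```

>>> step_arm([
  {"claw":1,"tx":0,"ty":0,"tz":1,"twist":0},
  {"claw":1,"tx":0,"ty":0,"tz":1,"twist":0},
  {"claw":1,"tx":0,"ty":0,"tz":0.5,"twist":0},
  {"claw":1,"tx":0,"ty":0,"tz":0.5,"twist":0},
  {"claw":1,"tx":0,"ty":0,"tz":0,"twist":0},
  {"claw":1,"tx":0,"ty":0,"tz":0,"twist":0},
  {"claw":1,"tx":0,"ty":0,"tz":0,"twist":0},
  {"claw":1,"tx":0,"ty":0,"tz":0,"twist":0},
  {"claw":1,"tx":0,"ty":0,"tz":0,"twist":0},
  {"claw":1,"tx":0,"ty":0,"tz":0,"twist":0},
])

```text
time_s: 3.48
tcp_pos: [0.4492, -0.3578, 0.0868]
ee_rot: [[0.936, 0.352, 0.002], [0.352, -0.936, -0.002], [0.001, 0.002, -1.0]]
wrist_force: [-0.5, 0.9, 12.2]
opening: 0.0002
finger_force: 5.9
```

>>> step_arm([
  {"claw":1,"tx":0,"ty":0,"tz":1,"twist":0},
  {"claw":1,"tx":0,"ty":0,"tz":1,"twist":0},
  {"claw":1,"tx":0,"ty":0,"tz":0,"twist":0},
  {"claw":1,"tx":0,"ty":0,"tz":0,"twist":0},
  {"claw":1,"tx":0,"ty":0,"tz":0,"twist":0},
  {"claw":1,"tx":0,"ty":0,"tz":0,"twist":0},
  {"claw":1,"tx":0,"ty":0,"tz":0,"twist":0},
  {"claw":1,"tx":0,"ty":0,"tz":0,"twist":0},
  {"claw":1,"tx":0,"ty":0,"tz":0,"twist":0},
  {"claw":1,"tx":0,"ty":0,"tz":0,"twist":0},
])

```text
time_s: 4.32
tcp_pos: [0.4497, -0.3582, 0.0867]
ee_rot: [[0.936, 0.352, 0.003], [0.352, -0.936, -0.003], [0.001, 0.003, -1.0]]
wrist_force: [-4.5, 3.8, 20.1]
opening: 0.0006
finger_force: 9.4
```

The head is at the hard stop, at 86.7 mm with 20 N. I lift, open, and check the latch.

>>> step_arm([
  {"claw":1,"tx":0,"ty":0,"tz":-10,"twist":0},
  {"claw":0,"tx":0,"ty":0,"tz":-20,"twist":0},
  {"claw":0,"tx":0,"ty":0,"tz":-20,"twist":0},
  {"claw":0,"tx":0,"ty":0,"tz":0,"twist":0},
  {"claw":0,"tx":0,"ty":0,"tz":0,"twist":0},
  {"claw":0,"tx":0,"ty":0,"tz":0,"twist":0},
  {"claw":0,"tx":0,"ty":0,"tz":0,"twist":0},
  {"claw":0,"tx":0,"ty":0,"tz":0,"twist":0},
  {"claw":0,"tx":0,"ty":0,"tz":0,"twist":0},
  {"claw":0,"tx":0,"ty":0,"tz":0,"twist":0},
])

```text
time_s: 5.15
tcp_pos: [0.448, -0.3567, 0.1318]
ee_rot: [[0.936, 0.352, -0.001], [0.352, -0.936, 0.001], [-0.001, -0.001, -1.0]]
wrist_force: [-0.3, -0.2, -0.6]
opening: 0.0549
finger_force: 0.0
```

```bash
python3 - <<'E'
from h import *
import pickle
c=cam('scene');o=pickle.load(open('scene0.pkl','rb'))
R=lambda f:cv2.resize(f[130:225,180:255],None,fx=5,fy=5,interpolation=cv2.INTER_CUBIC)
cv2.imwrite('pics/d.png',np.hstack([R(o['frame']),R(c['frame'])]))
s=env.read_state(); print(s['tcp_pos'],s['wrist_force'],s['opening'])
print(proj(o,(.4487,-.3565,.096)),proj(o,(.4487,-.3565,.0887)))
E
```

```text
[ 0.44817749 -0.3567801   0.13206901] [ 0.7572664   0.19037695 -0.04610057] 0.058986460213478926
(np.float64(213.96032814012474), np.float64(169.9664628243621)) (np.float64(214.28959423217188), np.float64(172.42263748620252))
```

View pics/d.png

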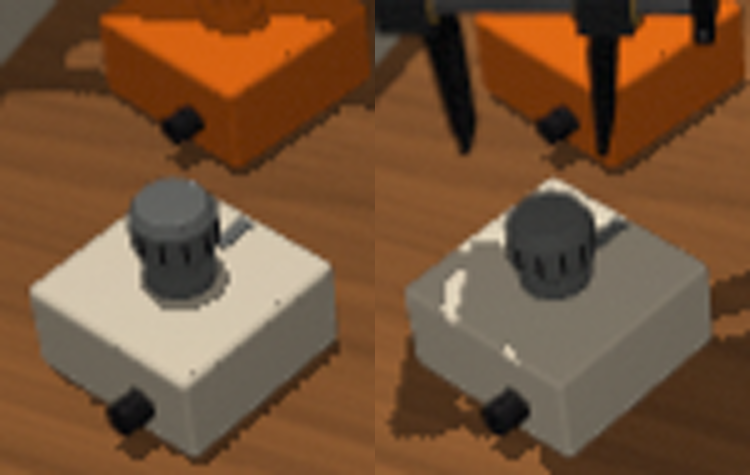

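The head's top fell from crop row 205 to 225 while the box stayed put, so it is latched. I descend and grasp.

>>> step_arm([
  {"claw":0,"tx":0,"ty":0,"tz":0,"twist":0},
  {"claw":0,"tx":0,"ty":0,"tz":0,"twist":0},
  {"claw":0,"tx":0,"ty":0,"tz":0,"twist":0},
  {"claw":0,"tx":0,"ty":0,"tz":15,"twist":0},
  {"claw":0,"tx":0,"ty":0,"tz":15,"twist":0},
  {"claw":0,"tx":0,"ty":0,"tz":15,"twist":0},
  {"claw":0,"tx":0,"ty":0,"tz":15,"twist":0},
  {"claw":0,"tx":0,"ty":0,"tz":14,"twist":0},
  {"claw":0,"tx":0,"ty":0,"tz":0,"twist":0},
  {"claw":0,"tx":0,"ty":0,"tz":0,"twist":0},
])

```text
time_s: 6.03
tcp_pos: [0.4479, -0.3565, 0.058]
ee_rot: [[0.936, 0.352, -0.001], [0.352, -0.936, 0.001], [-0.001, -0.002, -1.0]]
wrist_force: [0.0, -0.5, -0.1]
opening: 0.0949
finger_force: 0.0
```

>>> step_arm([
  {"claw":1,"tx":0,"ty":0,"tz":0,"twist":0},
  {"claw":1,"tx":0,"ty":0,"tz":0,"twist":0},
  {"claw":1,"tx":0,"ty":0,"tz":0,"twist":0},
  {"claw":1,"tx":0,"ty":0,"tz":0,"twist":0},
  {"claw":1,"tx":0,"ty":0,"tz":0,"twist":0},
  {"claw":1,"tx":0,"ty":0,"tz":0,"twist":0},
  {"claw":1,"tx":0,"ty":0,"tz":0,"twist":0},
  {"claw":1,"tx":0,"ty":0,"tz":0,"twist":0},
  {"claw":1,"tx":0,"ty":0,"tz":0,"twist":0},
  {"claw":1,"tx":0,"ty":0,"tz":0,"twist":0},
], newtons=20)

```text
time_s: 6.87
tcp_pos: [0.4482, -0.3568, 0.0586]
ee_rot: [[0.936, 0.352, -0.0], [0.352, -0.936, 0.001], [-0.0, -0.001, -1.0]]
wrist_force: [-1.4, 0.6, 1.0]
opening: 0.0394
finger_force: 20.0
```

The fingers hold 40 mm with little side force, so the grasp is centred. I twist clockwise.

>>> step_arm([
  {"claw":1,"tx":0,"ty":0,"tz":0,"twist":0.1},
  {"claw":1,"tx":0,"ty":0,"tz":0,"twist":0.1},
  {"claw":1,"tx":0,"ty":0,"tz":0,"twist":0.1},
  {"claw":1,"tx":0,"ty":0,"tz":0,"twist":0.1},
  {"claw":1,"tx":0,"ty":0,"tz":0,"twist":0.1},
  {"claw":1,"tx":0,"ty":0,"tz":0,"twist":0.1},
  {"claw":1,"tx":0,"ty":0,"tz":0,"twist":0.1},
  {"claw":1,"tx":0,"ty":0,"tz":0,"twist":0.07},
  {"claw":1,"tx":0,"ty":0,"tz":0,"twist":0},
  {"claw":1,"tx":0,"ty":0,"tz":0,"twist":0},
])

```text
time_s: 7.7
tcp_pos: [0.4484, -0.3572, 0.0592]
ee_rot: [[0.918, -0.397, -0.0], [-0.397, -0.918, -0.0], [0.0, 0.0, -1.0]]
wrist_force: [-1.5, 0.0, 3.7]
opening: 0.0395
finger_force: 20.0
```

>>> step_arm([
  {"claw":0,"tx":0,"ty":0,"tz":0,"twist":0},
  {"claw":0,"tx":0,"ty":0,"tz":0,"twist":0},
  {"claw":0,"tx":0,"ty":0,"tz":0,"twist":0},
  {"claw":0,"tx":0,"ty":0,"tz":0,"twist":0},
  {"claw":0,"tx":0,"ty":0,"tz":0,"twist":0},
  {"claw":0,"tx":0,"ty":0,"tz":0,"twist":0},
  {"claw":0,"tx":0,"ty":0,"tz":0,"twist":0},
  {"claw":0,"tx":0,"ty":0,"tz":0,"twist":0},
  {"claw":0,"tx":0,"ty":0,"tz":-20,"twist":0},
  {"claw":0,"tx":0,"ty":0,"tz":-30,"twist":0},
])

```text
time_s: 8.53
tcp_pos: [0.4462, -0.3549, 0.1053]
ee_rot: [[0.917, -0.399, -0.006], [-0.399, -0.917, 0.006], [-0.008, -0.003, -1.0]]
wrist_force: [0.5, -0.1, 0.5]
opening: 0.0943
finger_force: 0.0
```

```bash
python3 - <<'E'
from h import *
import pickle
c=cam('scene');o=pickle.load(open('scene0.pkl','rb'))
R=lambda f:cv2.resize(f[130:225,180:255],None,fx=5,fy=5,interpolation=cv2.INTER_CUBIC)
cv2.imwrite('pics/e.png',np.hstack([R(o['frame']),R(c['frame'])]))
s=env.read_state(); print(s['tcp_pos'],s['joints'],s['opening'])
E
```

```text
[ 0.450307   -0.35873452  0.11463803] [-7.65959866e-01  4.09096114e-02  1.91284527e+00  7.30836393e-05
  1.18139834e+00  1.21485454e+00] 0.0948123328108879
```

View pics/e.png

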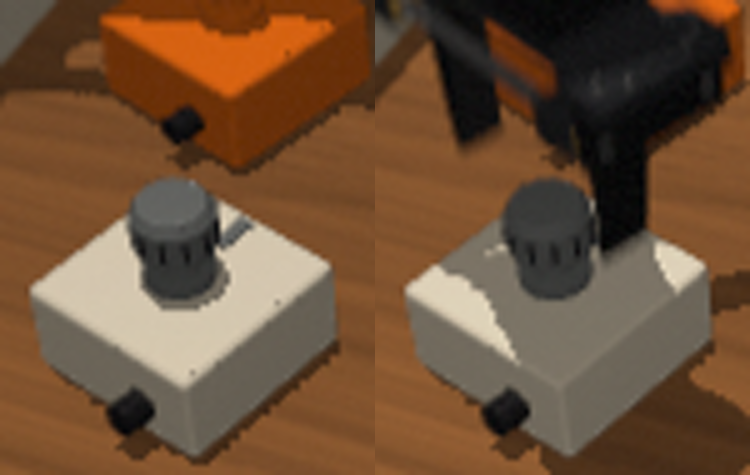

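The head is back up: its top is at crop row 180, as it was at the start. I raise the tool and turn it to the lamp arm's yaw.

>>> step_arm([
  {"claw":0,"tx":0,"ty":0,"tz":-35,"twist":-0.11},
  {"claw":0,"tx":0,"ty":0,"tz":-40,"twist":-0.11},
  {"claw":0,"tx":0,"ty":0,"tz":-40,"twist":-0.11},
  {"claw":0,"tx":0,"ty":0,"tz":-35,"twist":-0.11},
  {"claw":0,"tx":0,"ty":0,"tz":0,"twist":-0.11},
  {"claw":0,"tx":0,"ty":0,"tz":0,"twist":-0.11},
  {"claw":0,"tx":0,"ty":0,"tz":0,"twist":-0.11},
  {"claw":0,"tx":0,"ty":0,"tz":0,"twist":-0.11},
  {"claw":0,"tx":0,"ty":0,"tz":0,"twist":-0.11},
  {"claw":0,"tx":0,"ty":0,"tz":0,"twist":-0.11},
])

```text
time_s: 9.42
tcp_pos: [0.4484, -0.357, 0.2588]
ee_rot: [[0.768, 0.641, 0.0], [0.641, -0.768, -0.0], [0.0, 0.001, -1.0]]
wrist_force: [0.2, 1.2, 0.3]
opening: 0.0949
finger_force: 0.0
```

>>> step_arm([
  {"claw":0,"tx":0,"ty":0,"tz":0,"twist":-0.12},
  {"claw":0,"tx":0,"ty":0,"tz":0,"twist":-0.12},
  {"claw":0,"tx":0,"ty":0,"tz":0,"twist":-0.12},
  {"claw":0,"tx":0,"ty":0,"tz":0,"twist":-0.12},
  {"claw":0,"tx":0,"ty":0,"tz":0,"twist":-0.12},
  {"claw":0,"tx":0,"ty":0,"tz":0,"twist":-0.12},
  {"claw":0,"tx":0,"ty":0,"tz":0,"twist":-0.12},
  {"claw":0,"tx":0,"ty":0,"tz":0,"twist":-0.12},
  {"claw":0,"tx":0,"ty":0,"tz":0,"twist":-0.12},
  {"claw":0,"tx":0,"ty":0,"tz":0,"twist":-0.006},
])

```text
time_s: 10.25
tcp_pos: [0.4484, -0.357, 0.2587]
ee_rot: [[-0.206, 0.979, 0.0], [0.979, 0.206, -0.0], [-0.0, 0.0, -1.0]]
wrist_force: [0.5, 0.2, 0.2]
opening: 0.095
finger_force: 0.0
```

```bash
python3 - <<'E'
from h import *
s=env.read_state(); R=s['ee_rot'];print(s['tcp_pos'],R,s['joints'])
print(R.T@(np.array([.5597,-.0135,.139])-s['tcp_pos'])*1000)
E
```

```text
[ 0.44841742 -0.3570486   0.25872817] [[-2.05720773e-01  9.78610698e-01  2.57326480e-04]
 [ 9.78610670e-01  2.05720846e-01 -2.98686611e-04]
 [-3.45235334e-04  1.90376398e-04 -9.99999922e-01]] [-7.66072570e-01 -6.95218740e-02  1.77379216e+00 -3.71707147e-05
  1.43692984e+00 -9.73267839e-01]
[313.34851872 179.55463395 119.65418627]
```

>>> step_arm([
  {"claw":0,"tx":31.3,"ty":18,"tz":0,"twist":0},
  {"claw":0,"tx":31.3,"ty":18,"tz":0,"twist":0},
  {"claw":0,"tx":31.3,"ty":18,"tz":0,"twist":0},
  {"claw":0,"tx":31.3,"ty":18,"tz":0,"twist":0},
  {"claw":0,"tx":31.3,"ty":18,"tz":0,"twist":0},
  {"claw":0,"tx":31.3,"ty":18,"tz":0,"twist":0},
  {"claw":0,"tx":31.3,"ty":18,"tz":0,"twist":0},
  {"claw":0,"tx":31.3,"ty":18,"tz":0,"twist":0},
  {"claw":0,"tx":31.3,"ty":18,"tz":0,"twist":0},
  {"claw":0,"tx":31.3,"ty":17.5,"tz":0,"twist":0},
])

```text
time_s: 11.08
tcp_pos: [0.5608, -0.0122, 0.2589]
ee_rot: [[-0.201, 0.98, 0.001], [0.98, 0.201, -0.0], [-0.0, 0.001, -1.0]]
wrist_force: [0.6, 0.1, -0.6]
opening: 0.0949
finger_force: 0.0
```

>>> step_arm([
  {"claw":0,"tx":0,"ty":0,"tz":10,"twist":0},
  {"claw":0,"tx":0,"ty":0,"tz":20,"twist":0},
  {"claw":0,"tx":0,"ty":0,"tz":20,"twist":0},
  {"claw":0,"tx":0,"ty":0,"tz":0,"twist":0},
  {"claw":0,"tx":0,"ty":0,"tz":0,"twist":0},
  {"claw":0,"tx":0,"ty":0,"tz":0,"twist":0},
  {"claw":0,"tx":0,"ty":0,"tz":0,"twist":0},
  {"claw":0,"tx":0,"ty":0,"tz":0,"twist":0},
  {"claw":0,"tx":0,"ty":0,"tz":0,"twist":0},
  {"claw":0,"tx":0,"ty":0,"tz":0,"twist":0},
])

```text
time_s: 11.92
tcp_pos: [0.5608, -0.0142, 0.2095]
ee_rot: [[-0.203, 0.979, 0.001], [0.979, 0.203, -0.0], [-0.0, 0.001, -1.0]]
wrist_force: [0.7, 0.5, 0.4]
opening: 0.0952
finger_force: 0.0
```

```bash
python3 - <<'E'
from h import *
c=cam('wrist'); s=env.read_state(); R=s['ee_rot'];print(s['tcp_pos'])
f=c['frame'].copy()
ax=np.array([.979,.2036,0]);ay=np.array([-.2036,.979,0]);g=np.array([.5597,-.0135,.158])
for p in [g+[0,0,.020], g+.022*ax+[0,0,.016], g-.022*ax+[0,0,.016]]:
    u,v=proj(c,p); print(u,v); cv2.drawMarker(f,(int(u),int(v)),(0,0,255),0,8)
u,v=proj(c,g+.034*ax+[0,0,-.03]);cv2.drawMarker(f,(int(u),int(v)),(0,255,0),0,8)
u,v=proj(c,g+.036*ax+.132*ay+[0,0,-.029]);cv2.drawMarker(f,(int(u),int(v)),(0,255,0),0,8)
cv2.imwrite('pics/f.png',f)
E
```

```text
[ 0.56063223 -0.01411248  0.2092662 ]
277.2855790553488 238.59535332056055
311.25169975195826 236.23035093952313
243.36586044880772 236.26564911232586
```

View pics/f.png

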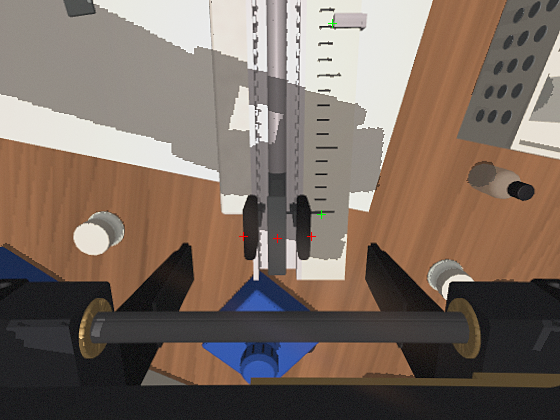

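The predicted points fall on the pointer at (320,213) and the rider mark at (334,22), and the lock is centred between the fingers. I descend and squeeze.

>>> step_arm([
  {"claw":0,"tx":0,"ty":-1,"tz":14,"twist":0},
  {"claw":0,"tx":0,"ty":0,"tz":14,"twist":0},
  {"claw":0,"tx":0,"ty":0,"tz":14,"twist":0},
  {"claw":0,"tx":0,"ty":0,"tz":14,"twist":0},
  {"claw":0,"tx":0,"ty":0,"tz":13,"twist":0},
  {"claw":0,"tx":0,"ty":0,"tz":0,"twist":0},
  {"claw":0,"tx":0,"ty":0,"tz":0,"twist":0},
  {"claw":0,"tx":0,"ty":0,"tz":0,"twist":0},
  {"claw":0,"tx":0,"ty":0,"tz":0,"twist":0},
  {"claw":0,"tx":0,"ty":0,"tz":0,"twist":0},
])

```text
time_s: 12.8
tcp_pos: [0.5602, -0.0143, 0.1408]
ee_rot: [[-0.204, 0.979, 0.002], [0.979, 0.204, -0.0], [-0.001, 0.002, -1.0]]
wrist_force: [-0.1, -0.2, 0.1]
opening: 0.0953
finger_force: 0.0
```

>>> step_arm([
  {"claw":1,"tx":0,"ty":0,"tz":0,"twist":0},
  {"claw":1,"tx":0,"ty":0,"tz":0,"twist":0},
  {"claw":1,"tx":0,"ty":0,"tz":0,"twist":0},
  {"claw":1,"tx":0,"ty":0,"tz":0,"twist":0},
  {"claw":1,"tx":0,"ty":0,"tz":0,"twist":0},
  {"claw":1,"tx":0,"ty":0,"tz":0,"twist":0},
  {"claw":1,"tx":0,"ty":0,"tz":0,"twist":0},
  {"claw":1,"tx":0,"ty":0,"tz":0,"twist":0},
  {"claw":1,"tx":0,"ty":0,"tz":0,"twist":0},
  {"claw":1,"tx":0,"ty":0,"tz":0,"twist":0},
], newtons=25)

```text
time_s: 13.63
tcp_pos: [0.5594, -0.0142, 0.1397]
ee_rot: [[-0.204, 0.979, -0.0], [0.979, 0.204, -0.0], [0.0, -0.0, -1.0]]
wrist_force: [-0.6, 0.2, 1.8]
opening: 0.0338
finger_force: 8.9
```

```bash
python3 - <<'E'
from h import *
s=env.read_state(); print(s['tcp_pos'],s['wrist_force'],s['opening'],s['finger_force'],s['ee_rot'][:,0])
E
```

```text
[ 0.5593741  -0.01420685  0.13969087] [-0.55248578  0.24533856  1.77392221] 0.03380772919365201 8.894905596971512 [-2.03672216e-01  9.79039135e-01  7.69043065e-06]
```

>>> step_arm([
  {"claw":1,"tx":0,"ty":0,"tz":0,"twist":0},
  {"claw":1,"tx":0,"ty":0,"tz":0,"twist":0},
  {"claw":1,"tx":5,"ty":0,"tz":0,"twist":0},
  {"claw":1,"tx":12,"ty":0,"tz":0,"twist":0},
  {"claw":1,"tx":15,"ty":0,"tz":0,"twist":0},
  {"claw":1,"tx":15,"ty":0,"tz":0,"twist":0},
  {"claw":1,"tx":15,"ty":0,"tz":0,"twist":0},
  {"claw":1,"tx":15,"ty":0,"tz":0,"twist":0},
  {"claw":1,"tx":15,"ty":0,"tz":0,"twist":0},
  {"claw":1,"tx":8,"ty":0,"tz":0,"twist":0},
])

```text
time_s: 14.47
tcp_pos: [0.5382, 0.0851, 0.1397]
ee_rot: [[-0.205, 0.979, -0.001], [0.979, 0.205, -0.0], [0.0, -0.001, -1.0]]
wrist_force: [-2.3, -1.7, 2.3]
opening: 0.0262
finger_force: 25.0
```

>>> step_arm([
  {"claw":1,"tx":8,"ty":0,"tz":0,"twist":0},
  {"claw":1,"tx":8,"ty":0,"tz":0,"twist":0},
  {"claw":1,"tx":6,"ty":0,"tz":0,"twist":0},
  {"claw":1,"tx":4,"ty":0,"tz":0,"twist":0},
  {"claw":1,"tx":2,"ty":0,"tz":0,"twist":0},
  {"claw":1,"tx":0,"ty":0,"tz":0,"twist":0},
  {"claw":1,"tx":0,"ty":0,"tz":0,"twist":0},
  {"claw":1,"tx":0,"ty":0,"tz":0,"twist":0},
  {"claw":1,"tx":0,"ty":0,"tz":0,"twist":0},
  {"claw":1,"tx":0,"ty":0,"tz":0,"twist":0},
])

```text
time_s: 15.3
tcp_pos: [0.5327, 0.1117, 0.1397]
ee_rot: [[-0.203, 0.979, -0.002], [0.979, 0.203, 0.001], [0.002, -0.002, -1.0]]
wrist_force: [-6.3, 0.7, 3.6]
opening: 0.0262
finger_force: 25.0
```

```bash
python3 - <<'E'
from h import *
import pickle
s=env.read_state(); print(s['tcp_pos'],s['wrist_force'],s['opening'],s['finger_force'])
ims=[]
for n in ['wrist','scene']:
    c=cam(n); pickle.dump(c,open(n+'1.pkl','wb'))
    if n=='wrist': f=c['frame'][150:270,265:385]
    else: f=c['frame'][230:300,380:460]
    ims.append(cv2.resize(f,(400*f.shape[1]//f.shape[0],400),interpolation=cv2.INTER_CUBIC))
f=np.hstack(ims);print(f.shape);cv2.imwrite('pics/g.png',f[:,:860] if f.shape[1]<800 else cv2.resize(f,(800,int(400*800/f.shape[1]))))
E
```

```text
[0.5326595  0.11173953 0.13971142] [-6.27026423  0.70718421  3.62286888] 0.026151863222628163 25.000016391277313
(400, 857, 3)
```

View pics/g.png

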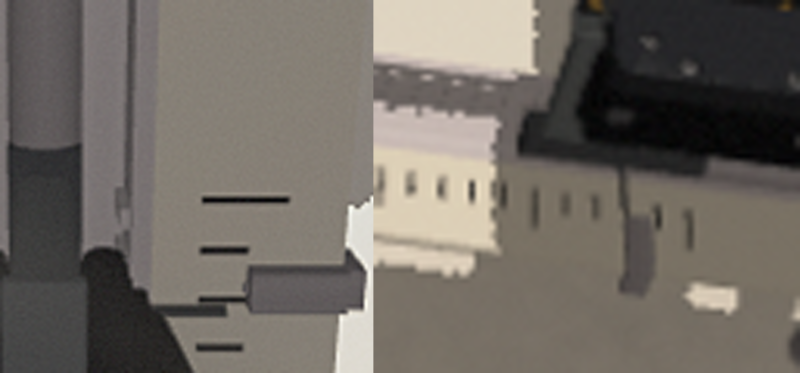

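Wrist crop: the pointer tip is at (226,310), the rider spans rows 267 to 312 starting at column 247, and the ticks (150, 140, 130, 120) are at rows 200, 250, 299 and 347. I convert these along the arm.

```bash
python3 - <<'E'
from h import *
import pickle
c=pickle.load(open('wrist1.pkl','rb'));s=pickle.load(open('scene1.pkl','rb'))
ay=np.array([-.2036,.979]);g=np.array([.5597,-.0135])
k=373/400*400/120
W=lambda u,v,z:(ay@(onz(c,265+u/k,150+v/k,z)[:2]-g)*1000).round(1)
print('ticks',[W(225,v,.124) for v in (200,250,299,347)])
print('pointer',[W(u,310,.128) for u in (160,226)],'rider far top edge/near',W(249,267,.124),W(249,270,.129),W(249,312,.129))
g8=cv2.cvtColor(c['frame'],cv2.COLOR_BGR2GRAY)
print('rider cols mean', g8[228:256,347:375].mean(1).round().astype(int).tolist())
print('pointer col', g8[236:256,326:336].mean(1).round().astype(int).tolist())
b=400/70*373/400
Sx=lambda u,v,z:(ay@(onz(s,380+(u-373)/b,230+v/b,z)[:2]-g)*1000).round(1)
print('scene ptr',Sx(624,172,.128),Sx(626,205,.128),'rider',Sx(637,218,.129),Sx(641,265,.129),'ticks',Sx(534,207,.124),Sx(688,228,.124))
cp=np.array(c['world_from_camera'])[:3,3];print(cp)
E
```

```text
ticks [np.float64(150.5), np.float64(140.7), np.float64(130.8), np.float64(120.7)]
pointer [np.float64(130.2), np.float64(130.3)] rider far top edge/near 137.3 138.7 130.3
rider cols mean [128, 128, 128, 128, 129, 129, 135, 92, 66, 69, 83, 93, 95, 96, 96, 94, 94, 92, 92, 91, 92, 92, 86, 123, 134, 132, 132, 132]
pointer col [127, 127, 128, 127, 128, 127, 127, 128, 134, 98, 53, 88, 61, 44, 49, 60, 120, 130, 127, 126]
scene ptr 129.5 129.7 rider 132.8 133.3 ticks 100.8 150.6
[0.51629834 0.19351273 0.30997742]
```

The pointer is about 3.6 mm short: the wrist view gives 3.8 and the scene view 3.4. I advance that much.

>>> step_arm([
  {"claw":1,"tx":1.2,"ty":0,"tz":0,"twist":0},
  {"claw":1,"tx":1.2,"ty":0,"tz":0,"twist":0},
  {"claw":1,"tx":1.2,"ty":0,"tz":0,"twist":0},
  {"claw":1,"tx":0,"ty":0,"tz":0,"twist":0},
  {"claw":1,"tx":0,"ty":0,"tz":0,"twist":0},
  {"claw":1,"tx":0,"ty":0,"tz":0,"twist":0},
  {"claw":1,"tx":0,"ty":0,"tz":0,"twist":0},
  {"claw":1,"tx":0,"ty":0,"tz":0,"twist":0},
  {"claw":1,"tx":0,"ty":0,"tz":0,"twist":0},
  {"claw":1,"tx":0,"ty":0,"tz":0,"twist":0},
])

```text
time_s: 16.23
tcp_pos: [0.532, 0.1148, 0.1397]
ee_rot: [[-0.203, 0.979, -0.002], [0.979, 0.203, 0.0], [0.0, -0.002, -1.0]]
wrist_force: [-5.2, -1.5, 3.9]
opening: 0.026
finger_force: 25.0
```

```bash
python3 - <<'E'
from h import *
s=env.read_state(); print(s['tcp_pos'],s['wrist_force'],s['opening'],s['finger_force'])
ay=np.array([-.2036,.979]);g=np.array([.5597,-.0135]);print('tcp along',ay@(s['tcp_pos'][:2]-g)*1000)
c=cam('wrist');g8=cv2.cvtColor(c['frame'],cv2.COLOR_BGR2GRAY)
W=lambda u,v,z:(ay@(onz(c,u,v,z)[:2]-g)*1000).round(1)
for n,(a,b),z in [('pointer',(318,328),.128),('ptr',(328,336),.128),('rider',(347,375),.129)]:
    print(n,[(r,int(g8[r,a:b].mean()),W((a+b)/2,r,z).item()) for r in range(240,265)])
E
```

```text
[0.53202331 0.11477218 0.1397086 ] [-5.23602099 -1.48375997  3.90566683] 0.02596872387521563 25.000170171260834
tcp along 131.21344186196796
pointer [(240, 127, 139.4), (241, 126, 138.8), (242, 126, 138.2), (243, 126, 137.5), (244, 126, 136.9), (245, 127, 136.3), (246, 130, 135.7), (247, 117, 135.0), (248, 67, 134.4), (249, 44, 133.8), (250, 49, 133.2), (251, 61, 132.5), (252, 118, 131.9), (253, 121, 131.3), (254, 116, 130.6), (255, 109, 130.0), (256, 106, 129.3), (257, 99, 128.7), (258, 95, 128.1), (259, 90, 127.4), (260, 86, 126.8), (261, 82, 126.1), (262, 77, 125.5), (263, 73, 124.9), (264, 70, 124.2)]
ptr [(240, 127, 139.4), (241, 127, 138.8), (242, 127, 138.2), (243, 127, 137.5), (244, 127, 136.9), (245, 127, 136.3), (246, 130, 135.7), (247, 118, 135.0), (248, 66, 134.4), (249, 42, 133.8), (250, 51, 133.2), (251, 42, 132.5), (252, 102, 131.9), (253, 127, 131.3), (254, 127, 130.6), (255, 127, 130.0), (256, 125, 129.4), (257, 125, 128.7), (258, 125, 128.1), (259, 125, 127.4), (260, 126, 126.8), (261, 125, 126.2), (262, 125, 125.5), (263, 127, 124.9), (264, 133, 124.2)]
rider [(240, 85, 139.9), (241, 67, 139.2), (242, 68, 138.6), (243, 82, 138.0), (244, 92, 137.4), (245, 95, 136.8), (246, 95, 136.1), (247, 94, 135.5), (248, 94, 134.9), (249, 93, 134.3), (250, 92, 133.7), (251, 91, 133.0), (252, 91, 132.4), (253, 92, 131.8), (254, 91, 131.1), (255, 86, 130.5), (256, 122, 129.9), (257, 135, 129.2), (258, 133, 128.6), (259, 132, 128.0), (260, 133, 127.3), (261, 133, 126.7), (262, 133, 126.1), (263, 133, 125.4), (264, 134, 124.8)]
```

The pointer is 0.3 to 0.8 mm short, so I nudge 0.6 mm and let it settle.

>>> step_arm([
  {"claw":1,"tx":0.6,"ty":0,"tz":0,"twist":0},
  {"claw":1,"tx":0,"ty":0,"tz":0,"twist":0},
  {"claw":1,"tx":0,"ty":0,"tz":0,"twist":0},
  {"claw":1,"tx":0,"ty":0,"tz":0,"twist":0},
  {"claw":1,"tx":0,"ty":0,"tz":0,"twist":0},
  {"claw":1,"tx":0,"ty":0,"tz":0,"twist":0},
  {"claw":1,"tx":0,"ty":0,"tz":0,"twist":0},
  {"claw":1,"tx":0,"ty":0,"tz":0,"twist":0},
  {"claw":1,"tx":0,"ty":0,"tz":0,"twist":0},
  {"claw":1,"tx":0,"ty":0,"tz":0,"twist":0},
])

```text
time_s: 17.12
tcp_pos: [0.5319, 0.1152, 0.1397]
ee_rot: [[-0.203, 0.979, -0.002], [0.979, 0.203, -0.0], [0.0, -0.002, -1.0]]
wrist_force: [-4.9, -2.7, 4.9]
opening: 0.0258
finger_force: 25.0
```

```bash
python3 - <<'E'
from h import *
s=env.read_state(); print(s['tcp_pos'],s['wrist_force'],s['opening'],s['finger_force'],np.abs(s['joint_velocities']).max())
ay=np.array([-.2036,.979]);g=np.array([.5597,-.0135]);print('tcp along',ay@(s['tcp_pos'][:2]-g)*1000)
c=cam('wrist');g8=cv2.cvtColor(c['frame'],cv2.COLOR_BGR2GRAY)
for n,(a,b) in [('ptr',(318,328)),('rider',(347,375))]:
    print(n,[(r,int(g8[r,a:b].mean())) for r in range(238,260)])
E
```

```text
[0.53193072 0.11522747 0.13972406] [-4.93933954 -2.69764121  4.89252005] 0.025816205933035737 25.000110268592834 0.0020848300066899643
tcp along 131.6780185304831
ptr [(238, 127), (239, 127), (240, 126), (241, 127), (242, 127), (243, 126), (244, 127), (245, 127), (246, 130), (247, 117), (248, 65), (249, 43), (250, 49), (251, 61), (252, 117), (253, 121), (254, 116), (255, 109), (256, 105), (257, 100), (258, 95), (259, 90)]
rider [(238, 128), (239, 131), (240, 112), (241, 78), (242, 68), (243, 69), (244, 87), (245, 95), (246, 95), (247, 95), (248, 95), (249, 93), (250, 92), (251, 92), (252, 91), (253, 91), (254, 92), (255, 89), (256, 97), (257, 127), (258, 135), (259, 132)]
```

The pointer (row about 250) and the rider's top face (centre row 250.0) agree. Both buttons are fully in and the arm is still.

```bash
python3 -c "
from workcell import env
print(env.hand_in())"
```

```text
the job is handed in; nothing more can be done
None
```

I latched the stop button, twisted it and let it spring back up. I then drew the lamp arm out until its pointer stood level with the rider, to within about 0.5 mm by the wrist camera, and handed in with both lock buttons still squeezed at about 17 s of the 51 s allowed; hand-in returned no verdict.

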